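# Line up the balance weights by size

### The job

Get the four steel weights ready for checking the balance: stand them upright on the four black pads of the white tray, one in the middle of each pad, in order of size, with the smallest on the pad next to the balance and the largest at the other end, next to the stirrer. Set each one down rather than dropping it, and do not let any of them fall over.

Things in the scene. Friction and masses are not known exactly. Their poses are not given: they have to be found in the camera images.
- weight_p: loose plain-steel balance weight, the smallest of four of the same form: upright cylinder 22 mm across and 23 mm high with a knob on top (16 mm across, narrower neck below it), 34 mm high in all, about 80 g. Origin: centre of its underside; z up along its axis. Starts standing on the bench
- weight_q: loose plain-steel balance weight, the second smallest of four of the same form: upright cylinder 29 mm across and 33 mm high with a knob on top (21 mm across, narrower neck below it), 48 mm high in all, about 190 g. Origin: centre of its underside; z up along its axis. Starts standing on the bench
- weight_r: loose plain-steel balance weight, the second largest of four of the same form: upright cylinder 37 mm across and 43 mm high with a knob on top (27 mm across, narrower neck below it), 62 mm high in all, about 370 g. Origin: centre of its underside; z up along its axis. Starts standing on the bench
- weight_s: loose plain-steel balance weight, the largest of four of the same form: upright cylinder 45 mm across and 53 mm high with a knob on top (32 mm across, narrower neck below it), 76 mm high in all, about 650 g. Origin: centre of its underside; z up along its axis. Starts standing on the bench
- pad_a: round black rubber pad, 60 mm across and 2 mm thick, fixed on the white tray; one of four alike (which letter lies where in the row changes). Origin: centre of its underside, at 10 mm above the bench, so a weight on it stands at 12 mm
- pad_b: round black rubber pad, 60 mm across and 2 mm thick, fixed on the white tray; one of four alike (which letter lies where in the row changes). Origin: centre of its underside, at 10 mm above the bench, so a weight on it stands at 12 mm
- pad_c: round black rubber pad, 60 mm across and 2 mm thick, fixed on the white tray; one of four alike (which letter lies where in the row changes). Origin: centre of its underside, at 10 mm above the bench, so a weight on it stands at 12 mm
- pad_d: round black rubber pad, 60 mm across and 2 mm thick, fixed on the white tray; one of four alike (which letter lies where in the row changes). Origin: centre of its underside, at 10 mm above the bench, so a weight on it stands at 12 mm
- tray: fixed white plastic slab 330 x 80 x 10 mm lying between the balance and the stirrer, its four pads in one row 80 mm apart along its length. Origin: centre of its underside on the bench; y along its length (the row), with pad centres at y = -120, -40, 40, 120 mm and x = 0; x across it
- balance: fixed white laboratory balance, 200 x 180 mm, 64 mm high, with a large rectangular steel pan and, towards the robot, a greenish display. It stands past one end of the tray, turned as the tray is. Past the other end stands a cream stirrer, 180 x 180 mm, 96 mm high, with a round dark plate and two knobs. Origin: on the bench, under the middle of the face towards the robot, 290 mm along the row from the tray's centre
Not all that is in view belongs to the job. What is shaped like the weight_q but brown is not meant. Leave any pink look-alike of the weight_r alone.

How it is judged:
At the end, for the whole second after the job is handed in: All four weights stand upright (within 0.1 rad) and at rest on the tray's pads, released, each within 12 mm of its pad's centre both along and across the row, in order of size from the smallest on the pad nearest the balance to the largest on the pad farthest from it (((y of balance in the frame of tray above 0 m and y of weight_p in the frame of tray between 0.108 and 0.132 m and y of weight_q in the frame of tray between 0.028 and 0.052 m and y of weight_r in the frame of tray between -0.052 and -0.028 m and y of weight_s in the frame of tray between -0.132 and -0.108 m) or (y of balance in the frame of tray below 0 m and y of weight_p in the frame of tray between -0.132 and -0.108 m and y of weight_q in the frame of tray between -0.052 and -0.028 m and y of weight_r in the frame of tray between 0.028 and 0.052 m and y of weight_s in the frame of tray between 0.108 and 0.132 m)) and x of weight_p in the frame of tray between -0.012 and 0.012 m and z of weight_p in the frame of tray between 0.008 and 0.016 m and angle between each of weight_p, weight_q, weight_r, weight_s's own z axis and vertical below 0.1 rad and linear speed of each of weight_p, weight_q, weight_r, weight_s below 0.02 m/s and angular speed of each of weight_p, weight_q, weight_r, weight_s below 0.2 rad/s and contact force between the fingers and weight_p below 0.1 N and x of weight_q in the frame of tray between -0.012 and 0.012 m and z of weight_q in the frame of tray between 0.008 and 0.016 m and contact force between the fingers and weight_q below 0.1 N and x of weight_r in the frame of tray between -0.012 and 0.012 m and z of weight_r in the frame of tray between 0.008 and 0.016 m and contact force between the fingers and weight_r below 0.1 N and x of weight_s in the frame of tray between -0.012 and 0.012 m and z of weight_s in the frame of tray between 0.008 and 0.016 m and contact force between the fingers and weight_s below 0.1 N); the robot touches nothing.
It fails at once if a weight was tipped over (more than 45 degrees) (angle between any of weight_p, weight_q, weight_r, weight_s's own z axis and vertical above 0.785 rad).
It fails at once if a weight was dropped: in free air, touched by nothing, with its underside more than 35 mm above the bench ((height (world z) of weight_p above 0.035 m and contact force between weight_p and anything else below 0.005 N) or (height (world z) of weight_q above 0.035 m and contact force between weight_q and anything else below 0.005 N) or (height (world z) of weight_r above 0.035 m and contact force between weight_r and anything else below 0.005 N) or (height (world z) of weight_s above 0.035 m and contact force between weight_s and anything else below 0.005 N)).
It also fails if it takes over 104 s, if anything falls off the work surface, if the arm or the gripper's body presses on something with over 40 N, if the wrist force passes 120 N, or if a joint passes its speed limit or range.

### The arm

A 7-joint arm with a two-finger parallel gripper is mounted at the origin on the work surface. World frame = base frame: x ahead of the robot, y to its left, z up, the work surface at z = 0. Lengths are in m, angles in rad, forces in N, time in s.
With the tool pointing down it reaches from about 0.425 to 0.875 m from the base axis. Payload 4.7 kg.
Tool frame: the origin (TCP) lies at the very end of the fingers, on their centre line; the grasp point (between the pads) lies 19 mm behind it; z points along the fingers, y is the direction in which the jaws open and shut (so a half turn about z gives the same grasp; the last joint's range is limited). The gripper opens to 87 mm and grips with 3 to 60 N. Pads are 19 mm wide; open, the fingers measure 117 mm over their backs; the gripper's body (75 mm by 190 mm) begins 51 mm behind the grasp point.
Start: joints at [0.014, 0.321, -0.07, 1.45, 0.023, 1.371, -0.057], TCP at [0.65, -0, 0.223] pointing down, gripper open.
Joint ranges: [-2.86, 2.86], [-0.3, 2.09], [-1.38, 1.24], [0.06, 2.45], [-1.56, 4.7], [0.09, 2.05], [-2.69, 2.69]. Speed limits (rad/s): [2.57, 2.57, 3.14, 3.14, 3.14, 3.14, 3.14].

### API

Orientations are given as a rotation vector (axis times angle).
In Python, from bench import ctrl gives the robot as it stands. The module is installed in compiled form; this text tells all that it offers.
- The arm moves only by the tool move_arm, never from a script. Its arguments are lists of equal length, an entry for each row: "dp": the shift along the tool's x, y, z in units of 30 mm (1.0 is 30 mm), a list of three; "turn": the turn about the tool's z in units of 5 degrees (1.0 is 5 degrees); "jaw": the opening, from -1 (shut) to 1 (fully open). A call has 1 to 5 rows; each row is the pose to reach, as a shift and turn from the pose commanded when the call began, along the tool's axes at that moment; what a row does not reach only later rows make up. A row lasts 1/10 s, in which the tool goes at most 50 mm and 8.59 degrees, less where a joint would pass 70% of its speed; a pose out of reach is approached as far as the arm can. A call with a gripper value outside its range is refused whole. The fingers move at their own pace and stop on an object; "grip_force" is the grip in N (left out, the last holds). Time passes only in rows, so rows that repeat a pose let the fingers close. It gives the time, the measured TCP pose, the force and the opening at its end, in the units of the state.
- ctrl.get_state(): the state, without advancing time (a new reading comes with each control period).
- ctrl.get_image(name): name is "scene" or "side" or "wrist"; returns the picture (400x640x3 uint8, red, green, blue); there is no depth.
- ctrl.camera_info(name): a dict with "intrinsics" (3x3 intrinsics, pixels), "extrinsics" (4x4, takes a point from world to camera coordinates). Camera axes: x right, y up, looking along -z (the intrinsics and any distortion apply to the point x, -y, -z); pixel columns grow to the right and rows downward; lengths in m; the calibration is good to about 2 mm. The wrist camera is an equidistant fisheye: a pixel r from the principal point sees the ray r / f radians off the axis. A picture is of the moment at which its call begins: read the wrist's pose just before it. camera_info takes no time and is no camera call; for the wrist camera it gives the pose at the moment of the call.
- ctrl.close_job(): hands the job in, once; it reports no verdict.
Trained networks look in the newest picture that a camera, given by its name, has taken for a name from the list of things; names that differ only in an ending like _2 or _b are one class to them, and where a whole thing is asked for, a point or a joint stands for the part that bears it (a point fixed in the world has none). Each returns a list of dicts, best first, with "confidence" (0 to 1); they miss things now and then, are a little off and sometimes report something else, mostly with a low value. They report only what shows in the picture. A call takes as long as a camera call. They do not tell look-alikes from the thing itself.
- ctrl.look_for(camera, target): "rect" ([centre column, centre row, width, height] in pixels, round what is visible of it).
- ctrl.masks_of(camera, target): "region" (400x640 bool, what is visible of it) and "rect" ([centre column, centre row, width, height] in pixels, round what is visible of it).
The state is a dict: "time": time; "joint_positions": joint angles; "qd": joint speeds; "joint_torque": joint torques, N m; "position": TCP position; "tool_rot": TCP orientation; "ft_force": force on the tool from outside, world axes, zero at the start; "torque": the same for the moment, N m; "grip_width": opening from 0.0 (shut) to 1.0 (fully open).
Only numpy, scipy, OpenCV 4.12 (cv2) and the standard library are available. Lean on these libraries where they do the work, as an engineer would, in place of code of your own. Each camera call takes 0.05 s, during which the arm holds its last target. There are 200 camera calls.

## Working session

There is one attempt and no reset: what is moved stays moved. The work goes in short steps, Python scripts to look and compute and a tool call to move; the robot and the scene stay as the last step left them, time stands still between calls to the robot, and variables do not carry over. Pictures are saved under pics/ and viewed, about 12 in all and at most 16, crops included, and the job is handed in when it is done.

Besides the shell and the picture viewer there is one more tool, called after "Request:" by a JSON object that holds its "api" and its "payload", one argument or row to a line. move_arm: Moves the arm, as the interface text tells. Its arguments: {"type":"object","properties":{"dp":{"type":"array","items":{"type":"array","items":{"type":"number"}}},"turn":{"type":"array","items":{"type":"number"}},"jaw":{"type":"array","items":{"type":"number"}},"grip_force":{"type":"number"}},"required":["dp","turn","jaw"]}

```bash
mkdir -p pics; cat > h.py <<'E'
import numpy as np,cv2
from bench import ctrl
from scipy.spatial.transform import Rotation as R
def snap(c,f):
    im=ctrl.get_image(c); cv2.imwrite('pics/'+f,im[:,:,::-1]); return im
def ray(c,u,v,info=None):
    i=info or ctrl.camera_info(c); K=np.array(i['intrinsics']);E=np.array(i['extrinsics'])
    if c=='wrist':
        d=np.array([(u-K[0,2]),(v-K[1,2])]); r=np.hypot(*d); th=r/K[0,0]
        p=np.array([*(d/max(r,1e-9)*np.sin(th)),np.cos(th)])
    else: p=np.array([(u-K[0,2])/K[0,0],(v-K[1,2])/K[1,1],1])
    p=p*[1,-1,-1]
    return -E[:3,:3].T@E[:3,3],E[:3,:3].T@p
def onplane(c,u,v,z,info=None):
    o,d=ray(c,u,v,info); return o+d*(z-o[2])/d[2]
def proj(c,P,info=None):
    i=info or ctrl.camera_info(c); K=np.array(i['intrinsics']);E=np.array(i['extrinsics'])
    p=(E[:3,:3]@np.asarray(P)+E[:3,3])*[1,-1,-1]
    if c=='wrist':
        r=np.hypot(p[0],p[1]);th=np.arctan2(r,p[2]);return K[:2,2]+K[0,0]*th*p[:2]/max(r,1e-9)
    return K[:2,2]+np.array([K[0,0],K[1,1]])*p[:2]/p[2]
E
python3 - <<'E'
from h import *
for c in ['scene','side','wrist']:
    snap(c,c+'0.png')
    i=ctrl.camera_info(c);print(c,np.round(i['intrinsics'],1).tolist(),np.round(np.linalg.inv(i['extrinsics'])[:3,3],3))
for c in ['scene','wrist']:
    for t in ['weight_p','weight_q','weight_r','weight_s','pad_a','tray','balance']:
        print(c,t,[(round(d['confidence'],2),np.round(d['rect']).tolist()) for d in ctrl.look_for(c,t)][:7])
s=ctrl.get_state();print(s['time'],s['position'],s['tool_rot'],s['grip_width'])
E
```

```text
scene [[456.3, 0.0, 322.0], [0.0, 456.3, 193.8], [0.0, 0.0, 1.0]] [ 1.039 -0.136  0.868]
side [[425.7, 0.0, 326.2], [0.0, 425.7, 205.1], [0.0, 0.0, 1.0]] [0.143 0.72  0.504]
wrist [[309.7, 0.0, 318.7], [0.0, 309.7, 199.1], [0.0, 0.0, 1.0]] [0.649 0.072 0.385]
scene weight_p [(0.79, [204.0, 203.0, 28.0, 36.0]), (0.76, [241.0, 182.0, 20.0, 26.0]), (0.73, [395.0, 241.0, 30.0, 27.0]), (0.71, [366.0, 153.0, 11.0, 18.0]), (0.56, [280.0, 174.0, 15.0, 22.0])]
scene weight_q [(0.79, [204.0, 203.0, 28.0, 36.0]), (0.76, [241.0, 182.0, 20.0, 26.0]), (0.73, [395.0, 241.0, 30.0, 27.0]), (0.71, [366.0, 153.0, 11.0, 18.0]), (0.56, [280.0, 174.0, 15.0, 22.0])]
scene weight_r [(0.79, [204.0, 203.0, 28.0, 36.0]), (0.76, [241.0, 182.0, 20.0, 26.0]), (0.73, [395.0, 241.0, 30.0, 27.0]), (0.71, [366.0, 153.0, 11.0, 18.0]), (0.56, [280.0, 174.0, 15.0, 22.0])]
scene weight_s [(0.79, [204.0, 203.0, 28.0, 36.0]), (0.76, [241.0, 182.0, 20.0, 26.0]), (0.73, [395.0, 241.0, 30.0, 27.0]), (0.71, [366.0, 153.0, 11.0, 18.0]), (0.56, [280.0, 174.0, 15.0, 22.0])]
scene pad_a [(0.96, [358.0, 248.0, 30.0, 24.0]), (0.72, 
[... 834 characters left out ...]
 13.0, 21.0, 16.0]), (0.65, [219.0, 317.0, 15.0, 10.0]), (0.63, [150.0, 123.0, 36.0, 23.0])]
wrist weight_s [(0.91, [106.0, 126.0, 29.0, 23.0]), (0.79, [144.0, 71.0, 31.0, 29.0]), (0.77, [163.0, 221.0, 42.0, 28.0]), (0.66, [166.0, 13.0, 21.0, 16.0]), (0.65, [219.0, 317.0, 15.0, 10.0]), (0.63, [150.0, 123.0, 36.0, 23.0])]
wrist pad_a [(0.95, [321.0, 194.0, 51.0, 45.0]), (0.72, [321.0, 64.0, 50.0, 49.0]), (0.68, [321.0, 130.0, 48.0, 51.0]), (0.57, [325.0, 250.0, 42.0, 33.0])]
wrist tray [(0.63, [320.0, 146.0, 71.0, 230.0])]
wrist balance [(0.92, [374.0, 342.0, 112.0, 83.0])]
0.85 [ 6.50005725e-01 -7.06064623e-06  2.22596187e-01] [2.22135547e+00 2.22142901e+00 5.24729481e-05] 1.0012422358891115
```

View pics/scene0.png

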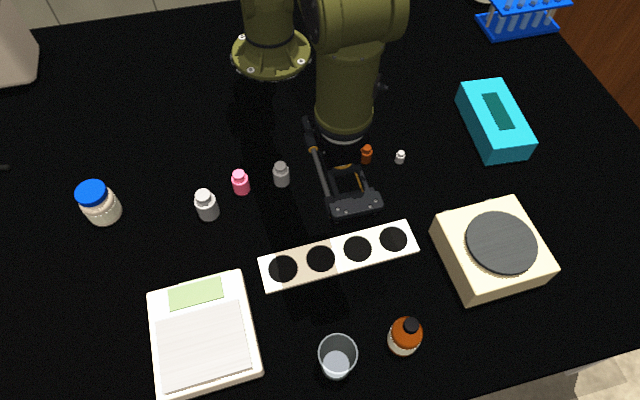

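View pics/wrist0.png

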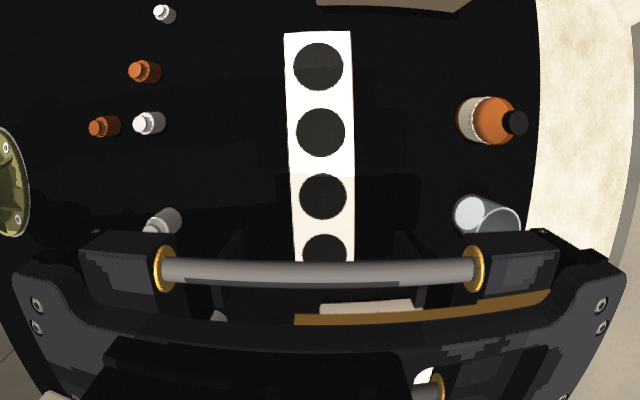

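View pics/side0.png

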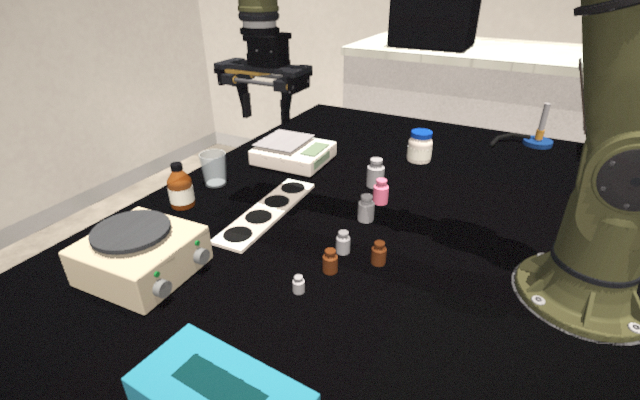

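Scene view:
- The balance is at (204,335) and the stirrer at (493,250), with the pad row at (283,268), (321,259), (357,248) and (393,239).
- The steel candidates in the side view are s (375,173), r (366,209), q (343,243) and p (298,284).
- The look-alikes are pink (381,192) and two brown ones, (330,262) and (379,254).

Next I'll fit positions and make an enlarged crop to confirm which is which.

```bash
cat >> h.py <<'E'
from scipy.optimize import least_squares
DIM=dict(p=(.011,.023,.008,.034),q=(.0145,.033,.0105,.048),r=(.0185,.043,.0135,.062),s=(.0225,.053,.016,.076))
A=np.linspace(0,2*np.pi,25)
def model(n,x,y,z=0):
    r,h,k,H=DIM[n]
    return np.array([[x+q*np.cos(a),y+q*np.sin(a),z+zz] for q,zz in((r,0),(r,h),(k,H),(k,h+.4*(H-h))) for a in A])
def box(c,P,i):
    u=np.array([proj(c,p,i) for p in P]); a,b=u.min(0),u.max(0); return np.array([*(a+b)/2,*(b-a)])
def fitw(n,obs,z=0,g=(.55,.1)):
    # obs: list of (cam,info,rect)
    f=lambda q:np.concatenate([(box(c,model(n,q[0],q[1],z),i)-r)*[1,1,.5,.5] for c,i,r in obs])
    s=least_squares(f,g); return s.x,s.fun.round(1)
E
python3 - <<'E'
from h import *
I={c:ctrl.camera_info(c) for c in ['scene','side','wrist']}
near={'p':dict(scene=(400,157),side=(298,284),wrist=(165,13)),'q':dict(side=(343,243),wrist=(149,123)),
'r':dict(scene=(281,174),side=(366,209)),'s':dict(scene=(206,204),side=(375,173))}
D={c:[m for t in ['weight_p'] for m in ctrl.masks_of(c,t)] for c in I}
for c in D: print(c,[(round(d['confidence'],2),np.round(d['rect'],1).tolist()) for d in D[c]])
for n in near:
    obs=[]
    for c,uv in near[n].items():
        for d in D[c]:
            if np.hypot(*(np.array(d['rect'][:2])-uv))<9: obs.append((c,I[c],np.array(d['rect'])));break
    if obs:
        print(n,[o[0] for o in obs],*fitw(n,obs))
        for o in obs: print('   ',o[0],fitw(n,[o])[0])
# brown/pink ones
for nm,k,uv in(('b1','q',(330,262)),('b2','q',(379,254)),('pink','r',(381,192))):
    for d in D['side']:
        if np.hypot(*(np.array(d['rect'][:2])-uv))<9: print(nm,fitw(k,[('side',I['side'],np.array(d['rect']))]))
for c in I:
    for d in ctrl.masks_of(c,'pad_a'):
        m=d['region'].astype(np.uint8); M=cv2.moments(m,True)
        u,v=M['m10']/M['m00'],M['m01']/M['m00']
        print('pad',c,round(d['confidence'],2),np.round(d['rect']),onplane(c,u,v,.012,I[c]).round(4))
im=cv2.imread('pics/side0.png')[150:310,270:410]; cv2.imwrite('pics/c1.png',cv2.resize(im,None,fx=3.7,fy=3.7,interpolation=2))
E
```

```text
scene [(0.78, [204.2, 204.6, 28.7, 32.9]), (0.7, [365.6, 153.4, 16.4, 20.9]), (0.69, [240.4, 183.6, 20.0, 26.3]), (0.55, [280.8, 173.8, 14.7, 25.0]), (0.43, [397.3, 156.1, 9.0, 15.4])]
side [(0.88, [382.1, 194.0, 19.1, 26.8]), (0.84, [342.8, 240.0, 12.6, 22.8]), (0.71, [298.1, 284.9, 14.3, 24.5]), (0.7, [378.6, 254.4, 14.0, 26.2]), (0.66, [366.4, 209.6, 17.9, 31.7]), (0.58, [376.6, 170.9, 17.1, 30.7]), (0.55, [329.8, 260.5, 18.4, 23.0]), (0.33, [296.2, 151.8, 87.7, 48.7])]
wrist [(0.7, [105.6, 126.7, 32.4, 21.5]), (0.69, [163.3, 220.9, 34.8, 26.2]), (0.69, [145.2, 71.0, 30.4, 27.8]), (0.68, [150.1, 122.6, 29.3, 21.5]), (0.66, [164.9, 15.2, 23.7, 15.6]), (0.52, [220.8, 316.9, 11.3, 12.1]), (0.22, [376.1, 341.4, 111.7, 82.9])]
p ['scene', 'side', 'wrist'] [0.44890212 0.21800822] [ 1.3  0.   0.9 -0.1  1.  -1.6 -0.7 -1.2 -0.1 -0.4  0.2  2.2]
    scene [0.44803607 0.21503896]
    side [0.44825136 0.22255446]
    wrist [0.4490731  0.21735068]
q ['side', 'wrist'] [0.43216144 0.07281315] [-0.2  1.3  1.1  2.1  0.2  0.5  2.4  0.8]
    side [0.43389254 0.06817201]
    wrist [0.43189833 0.073499
[... 561 characters left out ...]
  28.  27.] [ 0.6582 -0.1076  0.012 ]
pad scene 0.75 [320. 256.  28.  28.] [ 0.6548 -0.0282  0.012 ]
pad scene 0.75 [393. 240.  26.  24.] [0.6492 0.1309 0.012 ]
pad scene 0.63 [358. 248.  30.  23.] [0.6523 0.0516 0.012 ]
pad side 0.78 [240. 234.  29.  15.] [0.645 0.137 0.012]
pad side 0.74 [257. 217.  22.  10.] [0.648 0.057 0.012]
pad side 0.65 [277. 203.  22.  11.] [ 0.6498 -0.0228  0.012 ]
pad side 0.48 [292. 190.  20.  13.] [ 0.6537 -0.1011  0.012 ]
pad wrist 0.91 [320. 131.  46.  51.] [0.6501 0.0519 0.012 ]
pad wrist 0.6 [323. 247.  43.  34.] [ 0.6562 -0.0999  0.012 ]
pad wrist 0.6 [318.  65.  53.  48.] [0.6479 0.1313 0.012 ]
pad wrist 0.57 [323. 193.  50.  46.] [ 0.6535 -0.0278  0.012 ]
```

View pics/c1.png

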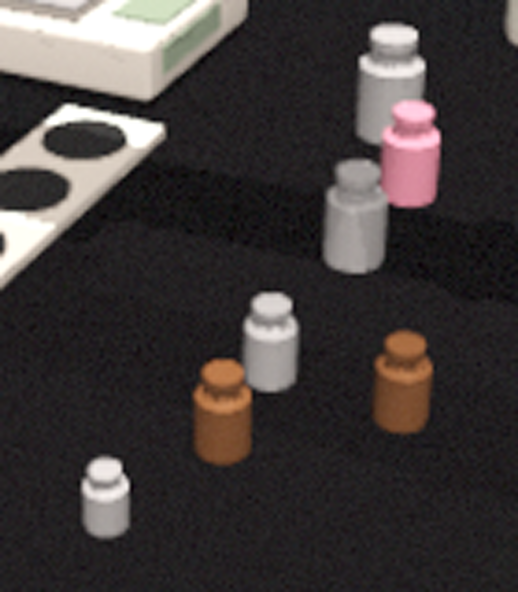

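The crop confirms it: the four plain-steel ones run s > r > q > p in size, and the pink and both brown ones are decoys. I'll move over the weights and refine the positions with the wrist camera.

Request:
{"api": "move_arm", "payload": {
  "dp": [
    [-0.6,-1.3,0],
    [-1.2,-2.7,0],
    [-1.8,-4,0],
    [-2.4,-5.3,0],
    [-3,-6.6,0]
  ],
  "turn": [0,0,0,0,0],
  "jaw": [1,1,1,1,1],
  "grip_force": 35
}}

```text
time: 1.65
position: [0.4504, -0.0907, 0.2226]
tool_rot: [2.221, 2.221, 0.0]
ft_force: [0.0, -0.7, 0.1]
grip_width: 1.001
```

```bash
cat > m.py <<'E'
from h import *
import sys
X0=dict(p=(.4489,.2180),q=(.4322,.0728),r=(.4372,-.062),s=(.4822,-.2407))
def look(names,pos=None,z=0,cams=('wrist','scene')):
    pos=pos or X0
    s=ctrl.get_state();print('t',round(s['time'],2),'pos',np.round(s['position'],4),'rv',np.round(s['tool_rot'],3),'g',round(s['grip_width'],3),'F',np.round(s['ft_force'],1))
    for c in cams:
        i=ctrl.camera_info(c); ctrl.get_image(c); D=ctrl.look_for(c,'weight_p')
        for n in names:
            b=box(c,model(n,*pos[n],z),i)
            o=[d for d in D if np.hypot(*(np.array(d['rect'][:2])-b[:2]))<15]
            if o:
                x,f=fitw(n,[(c,i,np.array(o[0]['rect']))],z,pos[n]);print(c,n,x.round(4),f,round(o[0]['confidence'],2))
            else: print(c,n,'none; expected',b.round())
E
python3 - <<'E'
from m import *
look('qrsp')
i=ctrl.camera_info('wrist');print(np.linalg.inv(i['extrinsics'])[:3,3])
snap('wrist','w1.png')
E
```

```text
t 1.65 pos [ 0.4504 -0.0907  0.2226] rv [2.221 2.221 0.   ] g 1.001 F [ 0.  -0.7  0.1]
wrist q none; expected [304.  39.  26.  30.]
wrist r [ 0.4367 -0.0686] [-0.  -0.1  1.2  1.9] 0.61
wrist s [ 0.4819 -0.259 ] [ 0.   0.2  1.2 15.1] 0.64
wrist p none; expected [318. -61.  18.  24.]
scene q [0.435  0.0701] [-0.  -0.   0.9  1. ] 0.66
scene r [ 0.4389 -0.061 ] [ 0.  -0.   0.6  1.1] 0.89
scene s [ 0.4832 -0.2373] [-0.   0.  -2.  -1.4] 0.56
scene p [0.4503 0.2157] [-0.  -0.   1.  -0.3] 0.42
[ 0.45084383 -0.01811738  0.38629117]
```

View pics/w1.png

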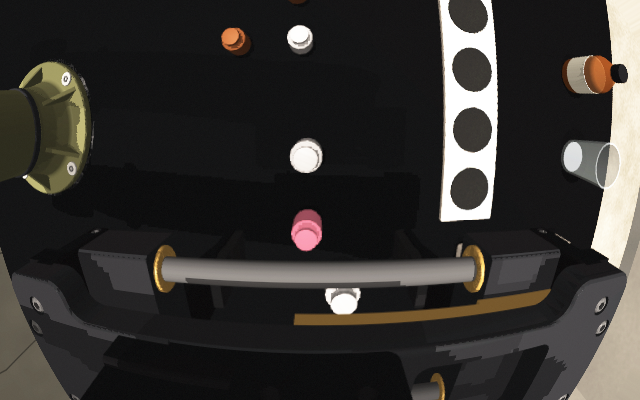

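The wrist view shows r at (306,156), q at (300,39), pink at (306,230) and s at (343,300), partly hidden. I'll refine r, q and the pads by thresholding.

```bash
cat >> m.py <<'E'
def thr(n,uv,im,c='wrist',t=70,z=0,g=None):
    i=ctrl.camera_info(c); _,L,S,C=cv2.connectedComponentsWithStats((im.max(2)>t).astype(np.uint8))
    l=min(range(1,len(S)),key=lambda k:np.hypot(*(C[k]-uv))+(S[k,4]<40)*99)
    x,y,w,h=S[l,:4]; r=np.array([x+(w-1)/2,y+(h-1)/2,w,h]); print(n,r,*fitw(n,[(c,i,r)],z,g or X0[n]))
def pads(im,c='wrist'):
    i=ctrl.camera_info(c); _,W=cv2.threshold(im.min(2),130,255,0)
    cs,_=cv2.findContours(W,cv2.RETR_CCOMP,cv2.CHAIN_APPROX_NONE)[:2]
    for k in cs:
        if 500<cv2.contourArea(k)<4000 and cv2.contourArea(k)/cv2.minEnclosingCircle(k)[1]**2/3.14>.8:
            M=cv2.moments(k); u,v=M['m10']/M['m00'],M['m01']/M['m00']; print('pad',round(u),round(v),onplane(c,u,v,.012,i).round(4))
E
python3 - <<'E'
from m import *
im=ctrl.get_image('wrist')
thr('r',(306,156),im); thr('q',(300,39),im); pads(im)
E
```

```text
r [304.5 155.5  34.   36. ] [ 0.43622275 -0.06391518] [ 0.   0.  -0.4 -0.2]
q [298.5  39.   26.   29. ] [0.4288032  0.07480215] [0.  0.  0.2 0.4]
pad 305 235 [ 0.4349 -0.1696  0.012 ]
pad 305 157 [ 0.4356 -0.0677  0.012 ]
pad 468 189 [ 0.6542 -0.1069  0.012 ]
pad 472 130 [ 0.6514 -0.0276  0.012 ]
pad 471 70 [0.6485 0.0519 0.012 ]
```

Request:
{"api": "move_arm", "payload": {
  "dp": [
    [0.9,-0.46,1.2],
    [0.9,-0.46,2.8],
    [0.9,-0.46,4.4],
    [0.9,-0.46,5.9],
    [0.9,-0.46,7.0]
  ],
  "turn": [0,0,0,0,0],
  "jaw": [1,1,1,1,1]
}}

```text
time: 2.45
position: [0.4377, -0.0618, 0.0097]
tool_rot: [-2.217, -2.222, 0.002]
ft_force: [0.1, 0.1, 0.2]
grip_width: 1.002
```

Request:
{"api": "move_arm", "payload": {
  "dp": [
    [0,0,0],
    [0,0,0],
    [0,0,0],
    [0,0,0],
    [0,0,0]
  ],
  "turn": [0,0,0,0,0],
  "jaw": [-0.1,-0.3,-1,-1,-1]
}}

```text
time: 2.95
position: [0.4396, -0.0631, 0.0141]
tool_rot: [2.22, 2.22, 0.003]
ft_force: [-0.9, 0.2, 0.1]
grip_width: 0.63
```

Request:
{"api": "move_arm", "payload": {
  "dp": [
    [0,0,0],
    [0,0,0],
    [0,0,0],
    [0,0,0],
    [0,0,0]
  ],
  "turn": [0,0,0,0,0],
  "jaw": [-1,-1,-1,-1,-1]
}}

```text
time: 3.45
position: [0.4382, -0.0631, 0.0129]
tool_rot: [-2.222, -2.221, 0.0]
ft_force: [-2.2, 0.9, 5.3]
grip_width: 0.407
```

Request:
{"api": "move_arm", "payload": {
  "dp": [
    [0,0,0],
    [0,0,0],
    [0,0,0],
    [0,0,0],
    [0,0,-0.1]
  ],
  "turn": [0,0,0,0,0],
  "jaw": [-1,-1,-1,-1,-1]
}}

```text
time: 3.95
position: [0.4376, -0.063, 0.015]
tool_rot: [-2.221, -2.221, 0.001]
ft_force: [-0.3, -0.3, -3.6]
grip_width: 0.412
```

Request:
{"api": "move_arm", "payload": {
  "dp": [
    [0,0,-0.7],
    [0.2,0.4,-1.5],
    [0.7,1.3,-1.7],
    [1.3,2.4,-1.7],
    [1.9,3.5,-1.7]
  ],
  "turn": [0,0,0,0,0],
  "jaw": [-1,-1,-1,-1,-1]
}}

```text
time: 4.45
position: [0.544, -0.0056, 0.0663]
tool_rot: [2.222, 2.221, -0.0]
ft_force: [0.3, -0.3, -2.7]
grip_width: 0.412
```

Request:
{"api": "move_arm", "payload": {
  "dp": [
    [0.6,1.1,0],
    [1.2,2.2,0],
    [1.7,3.2,0],
    [1.95,3.6,0],
    [1.95,3.6,0]
  ],
  "turn": [0,0,0,0,0],
  "jaw": [-1,-1,-1,-1,-1]
}}

```text
time: 4.95
position: [0.6519, 0.0547, 0.065]
tool_rot: [-2.218, -2.223, -0.0]
ft_force: [0.2, 1.4, -3.7]
grip_width: 0.409
```

Request:
{"api": "move_arm", "payload": {
  "dp": [
    [0,0,0],
    [0,0,0],
    [0,0,0],
    [0,0,0],
    [0,0,0]
  ],
  "turn": [0,0,0,0,0],
  "jaw": [-1,-1,-1,-1,-1]
}}

```text
time: 5.45
position: [0.651, 0.0521, 0.0669]
tool_rot: [2.222, 2.221, 0.0]
ft_force: [-0.0, -0.5, -2.4]
grip_width: 0.408
```

```bash
python3 - <<'E'
from m import *
s=ctrl.get_state();print(s['time'],s['position'],s['tool_rot'],s['ft_force'],s['grip_width'])
snap('wrist','w2.png');a=snap('side','s2.png')
im=cv2.imread('pics/w2.png');cv2.imwrite('pics/w2c.png',np.hstack([im[:,200:600],cv2.resize(a[100:300,180:380,::-1],(400,400))]))
E
```

```text
5.45 [0.65103087 0.05206845 0.06686509] [2.22173677e+00 2.22067876e+00 2.23224202e-04] [-0.02574801 -0.48294976 -2.40561086] 0.4076416738097117
```

View pics/w2c.png

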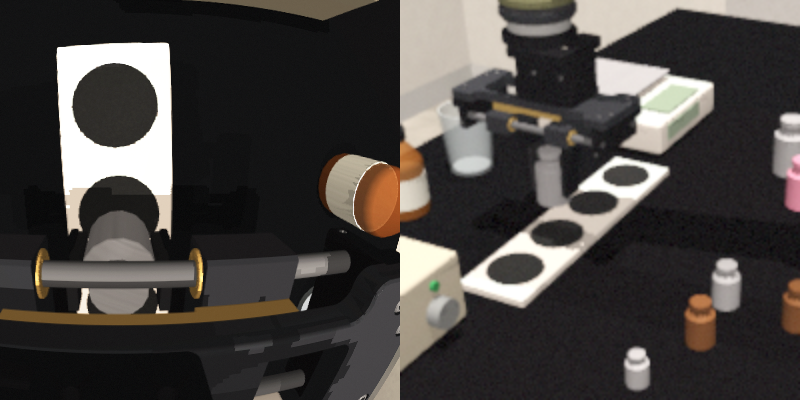

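r hangs upright over the third pad, so I'll set it down.

Request:
{"api": "move_arm", "payload": {
  "dp": [
    [0,0,0.5],
    [0,0,1.0],
    [0,0,1.25],
    [0,0,1.35],
    [0,0,1.4]
  ],
  "turn": [0,0,0,0,0],
  "jaw": [-1,-1,-1,-1,-1]
}}

```text
time: 6.05
position: [0.6495, 0.0523, 0.025]
tool_rot: [-2.22, -2.22, 0.006]
ft_force: [-9.4, -1.1, 12.7]
grip_width: 0.409
```

Request:
{"api": "move_arm", "payload": {
  "dp": [
    [0,0,0],
    [0,0,0.02],
    [0,0,0.02],
    [0,0,0.02],
    [0,0,0.02]
  ],
  "turn": [0,0,0,0,0],
  "jaw": [-1,-1,-0.1,0.1,0.2]
}}

```text
time: 6.55
position: [0.6521, 0.0526, 0.0241]
tool_rot: [2.221, 2.221, 0.002]
ft_force: [-0.1, 0.3, 0.4]
grip_width: 0.55
```

Request:
{"api": "move_arm", "payload": {
  "dp": [
    [0,0,0],
    [0,0,0],
    [0,0,0],
    [0,0,0],
    [0,0,0]
  ],
  "turn": [0,0,0,0,0],
  "jaw": [0.4,0.4,0.5,0.5,0.5]
}}

```text
time: 7.05
position: [0.6513, 0.0525, 0.024]
tool_rot: [2.221, 2.221, 0.0]
ft_force: [0.7, -0.6, 0.1]
grip_width: 0.744
```

Request:
{"api": "move_arm", "payload": {
  "dp": [
    [0,0,-1],
    [0,0,-2.4],
    [0,0,-4],
    [-0.7,-0.4,-5],
    [-2,-1.1,-5.3]
  ],
  "turn": [0,0,0,0,0],
  "jaw": [1,1,1,1,1]
}}

```text
time: 7.55
position: [0.6211, -0.0036, 0.1879]
tool_rot: [2.211, 2.226, 0.013]
ft_force: [0.6, -0.0, 0.2]
grip_width: 0.989
```

Request:
{"api": "move_arm", "payload": {
  "dp": [
    [-1.4,-0.8,0],
    [-2.8,-1.6,0],
    [-4.2,-2.5,0],
    [-5.6,-3.4,0],
    [-6.9,-4.2,0]
  ],
  "turn": [0,0,0,0,0],
  "jaw": [1,1,1,1,1]
}}

```text
time: 8.05
position: [0.4906, -0.2166, 0.1833]
tool_rot: [2.222, 2.22, 0.0]
ft_force: [0.6, 0.2, 0.2]
grip_width: 1.004
```

Request:
{"api": "move_arm", "payload": {
  "dp": [
    [-0.8,-0.3,0],
    [-0.8,-0.3,0],
    [-0.8,-0.3,0]
  ],
  "turn": [0,0,0],
  "jaw": [1,1,1]
}}

```text
time: 8.35
position: [0.4832, -0.2386, 0.1831]
tool_rot: [2.223, 2.22, 0.001]
ft_force: [-0.3, -0.2, -0.8]
grip_width: 1.002
```

```bash
python3 - <<'E'
from m import *
look('s')
im=snap('wrist','w3.png');i=ctrl.camera_info('wrist')
uv=proj('wrist',(.482,-.24,.04),i);print(uv);thr('s',uv,im)
look('r',{'r':(.651,.052)},.012)
im=ctrl.get_image('scene');thr('s',proj('scene',(.482,-.24,.04)),im,'scene')
E
```

```text
t 8.35 pos [ 0.4832 -0.2386  0.1831] rv [2.223e+00 2.220e+00 1.000e-03] g 1.002 F [-0.3 -0.2 -0.8]
wrist s [ 0.4812 -0.2364] [ 0.  -0.1 -1.   0.4] 0.68
scene s [ 0.483  -0.2373] [ 0.  -0.   0.7  1.2] 0.65
[317.80269646 189.6754643 ]
s [316.5 186.   46.   53. ] [ 0.48075821 -0.23694935] [-0.  -0.   0.1  0.3]
t 8.6 pos [ 0.4839 -0.2371  0.1829] rv [-2.218 -2.224 -0.   ] g 1.001 F [-0.6 -0.2 -0.5]
wrist r none; expected [468. -57.  47.  45.]
scene r [0.6524 0.0504] [ 0.   0.  -0.9  1.3] 0.59
s [206. 204.  25.  33.] [ 0.48239218 -0.23577893] [ 0.  -0.   0.5  0.6]
```

View pics/w3.png

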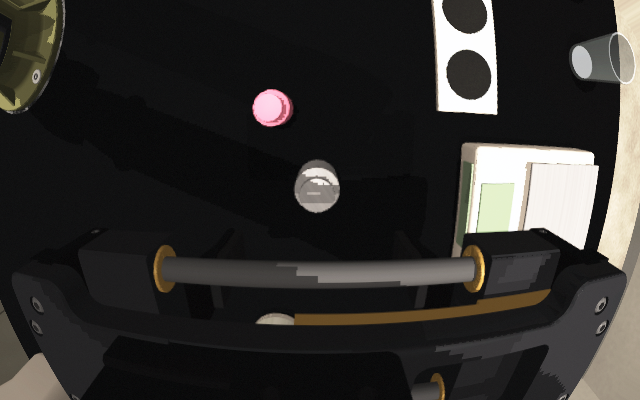

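s is at (.4815, -.2365). I'll descend and grip it.

Request:
{"api": "move_arm", "payload": {
  "dp": [
    [0.08,-0.05,1.4],
    [0.08,-0.05,2.9],
    [0.08,-0.05,4.3],
    [0.08,-0.05,5.2],
    [0.08,-0.05,5.5]
  ],
  "turn": [0,0,0,0,0],
  "jaw": [1,1,1,1,1]
}}

```text
time: 9.35
position: [0.4793, -0.235, 0.0148]
tool_rot: [-2.217, -2.218, 0.004]
ft_force: [-0.2, 0.6, 1.1]
grip_width: 0.999
```

Request:
{"api": "move_arm", "payload": {
  "dp": [
    [0,0,0],
    [0,0,0],
    [0,0,0],
    [0,0,0],
    [0,0,0]
  ],
  "turn": [0,0,0,0,0],
  "jaw": [0.3,0.1,-1,-1,-1],
  "grip_force": 45
}}

```text
time: 9.85
position: [0.4824, -0.2364, 0.019]
tool_rot: [2.22, 2.22, 0.001]
ft_force: [0.4, 0.2, -0.4]
grip_width: 0.629
```

Request:
{"api": "move_arm", "payload": {
  "dp": [
    [0,0,0],
    [0,0,0],
    [0,0,0],
    [0,0,0],
    [0,0,0]
  ],
  "turn": [0,0,0,0,0],
  "jaw": [-1,-1,-1,-1,-1]
}}

```text
time: 10.35
position: [0.4821, -0.2363, 0.0185]
tool_rot: [2.221, 2.221, 0.001]
ft_force: [-0.2, 0.4, 5.3]
grip_width: 0.503
```

Request:
{"api": "move_arm", "payload": {
  "dp": [
    [0,0,0],
    [0,0,0],
    [0,0,-0.1],
    [0,0,-0.1],
    [0,0,-0.1]
  ],
  "turn": [0,0,0,0,0],
  "jaw": [-1,-1,-1,-1,-1]
}}

```text
time: 10.85
position: [0.4803, -0.2356, 0.0196]
tool_rot: [-2.22, -2.219, 0.002]
ft_force: [-0.1, 0.7, -6.5]
grip_width: 0.504
```

Request:
{"api": "move_arm", "payload": {
  "dp": [
    [0,0,-0.7],
    [0.3,0.5,-1.4],
    [1.1,1.2,-1.6],
    [2.2,1.9,-1.6],
    [3.5,2.0,-1.6]
  ],
  "turn": [0,0,0,0,0],
  "jaw": [-1,-1,-1,-1,-1]
}}

```text
time: 11.35
position: [0.544, -0.1308, 0.0689]
tool_rot: [2.222, 2.218, 0.002]
ft_force: [0.6, 0.6, -6.9]
grip_width: 0.503
```

Request:
{"api": "move_arm", "payload": {
  "dp": [
    [1.3,0,0],
    [2.6,0,0],
    [3.9,0,0],
    [5.2,0,0],
    [6.5,0,0]
  ],
  "turn": [0,0,0,0,0],
  "jaw": [-1,-1,-1,-1,-1]
}}

```text
time: 11.85
position: [0.5406, 0.0651, 0.0679]
tool_rot: [-2.221, -2.22, 0.003]
ft_force: [1.1, -0.7, -6.9]
grip_width: 0.504
```

Request:
{"api": "move_arm", "payload": {
  "dp": [
    [1.2,0,0],
    [2.1,0.3,0],
    [2.25,1.3,0],
    [2.25,2.4,0],
    [2.25,3.6,0]
  ],
  "turn": [0,0,0,0,0],
  "jaw": [-1,-1,-1,-1,-1]
}}

```text
time: 12.35
position: [0.6494, 0.1317, 0.0675]
tool_rot: [-2.219, -2.222, 0.004]
ft_force: [0.2, -0.9, -7.0]
grip_width: 0.502
```

Request:
{"api": "move_arm", "payload": {
  "dp": [
    [0,0,0],
    [0,0,0],
    [0,0,0],
    [0,0,0],
    [0,0,0]
  ],
  "turn": [0,0,0,0,0],
  "jaw": [-1,-1,-1,-1,-1]
}}

```text
time: 12.85
position: [0.649, 0.1316, 0.0691]
tool_rot: [-2.221, -2.222, 0.0]
ft_force: [-0.8, 0.3, -6.9]
grip_width: 0.501
```

Request:
{"api": "move_arm", "payload": {
  "dp": [
    [0,0,0.4],
    [0,0,0.85],
    [0,0,1.1],
    [0,0,1.2],
    [0,0,1.27]
  ],
  "turn": [0,0,0,0,0],
  "jaw": [-1,-1,-1,-1,-1]
}}

```text
time: 13.35
position: [0.6488, 0.1311, 0.0306]
tool_rot: [-2.221, -2.221, 0.003]
ft_force: [-6.0, -1.6, 3.4]
grip_width: 0.503
```

Request:
{"api": "move_arm", "payload": {
  "dp": [
    [0,0,0.03],
    [0,0,0.03],
    [0,0,0.03],
    [0,0,0.03],
    [0,0,0.03]
  ],
  "turn": [0,0,0,0,0],
  "jaw": [-1,-1,0.1,0.2,0.3]
}}

```text
time: 13.85
position: [0.6515, 0.1318, 0.0315]
tool_rot: [2.22, 2.22, 0.005]
ft_force: [0.2, 0.1, 0.3]
grip_width: 0.609
```

Request:
{"api": "move_arm", "payload": {
  "dp": [
    [0,0,0],
    [0,0,0],
    [0,0,0],
    [0,0,0],
    [0,0,0]
  ],
  "turn": [0,0,0,0,0],
  "jaw": [0.6,0.7,0.7,0.7,0.7]
}}

```text
time: 14.35
position: [0.6498, 0.1314, 0.03]
tool_rot: [2.221, 2.221, 0.0]
ft_force: [0.5, 0.0, 0.3]
grip_width: 0.84
```

Request:
{"api": "move_arm", "payload": {
  "dp": [
    [0,0,-1],
    [0,0,-2.4],
    [0,0,-3.9],
    [0.2,-0.6,-4.9],
    [0.7,-1.7,-5.1]
  ],
  "turn": [0,0,0,0,0],
  "jaw": [1,1,1,1,1]
}}

```text
time: 14.85
position: [0.6025, 0.151, 0.188]
tool_rot: [2.222, 2.213, 0.012]
ft_force: [-0.8, -0.6, -0.1]
grip_width: 0.997
```

Request:
{"api": "move_arm", "payload": {
  "dp": [
    [0.5,-1.1,0],
    [1.0,-2.3,0],
    [1.6,-3.5,0],
    [2.2,-4.7,0],
    [2.2,-4.97,0]
  ],
  "turn": [0,0,0,0,0],
  "jaw": [1,1,1,1,1]
}}

```text
time: 15.35
position: [0.4455, 0.2218, 0.1832]
tool_rot: [-2.213, -2.228, -0.0]
ft_force: [0.8, 0.5, 1.1]
grip_width: 1.0
```

Request:
{"api": "move_arm", "payload": {
  "dp": [
    [0,0,0],
    [0,0,0],
    [0,0,0]
  ],
  "turn": [0,0,0],
  "jaw": [1,1,1]
}}

```text
time: 15.65
position: [0.451, 0.2174, 0.1829]
tool_rot: [2.224, 2.219, 0.0]
ft_force: [0.0, -0.4, 0.2]
grip_width: 0.997
```

```bash
python3 - <<'E'
from m import *
look('p')
im=ctrl.get_image('wrist');i=ctrl.camera_info('wrist')
uv=proj('wrist',(.449,.218,.02),i);print(uv);thr('p',uv,im)
look('sr',{'s':(.649,.131),'r':(.652,.051)},.012,('scene',))
im=snap('scene','sc3.png');thr('p',proj('scene',(.449,.218,.02)),im,'scene')
E
```

```text
t 15.65 pos [0.451  0.2174 0.1829] rv [2.224 2.219 0.   ] g 0.997 F [ 0.  -0.4  0.2]
wrist p [0.4503 0.2187] [ 0.  -0.   0.3  0.9] 0.76
scene p none; expected [399. 156.  11.  15.]
[318.72448667 182.6404064 ]
p [317.5 180.5  20.   24. ] [0.44769532 0.21888228] [-0.   0.   0.3 -0.1]
t 15.9 pos [0.4501 0.218  0.1827] rv [-2.222e+00 -2.220e+00  1.000e-03] g 0.999 F [-0.3 -0.6 -0. ]
scene s [0.6494 0.1297] [ 0.   0.  -0.4  1.7] 0.64
scene r [0.6525 0.0509] [-0.  -0.   0.9 -0.6] 0.63
p [400.  156.5  11.   14. ] [0.45074494 0.22085706] [ 0.  -0.  -0.1  0.6]
```

View pics/sc3.png

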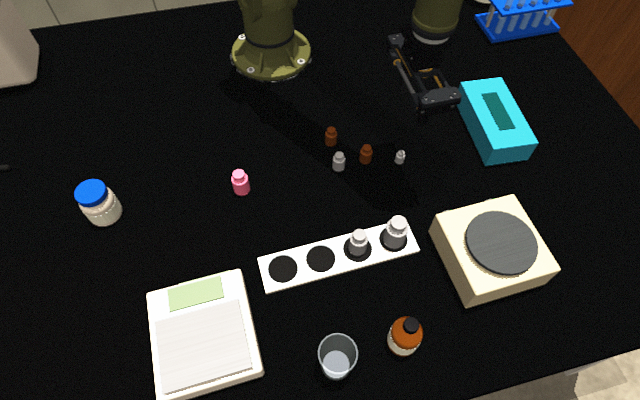

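Scene view: s (396,232) and r (358,243) stand on their pads, p is at (400,157) and q at (339,162). Next I'll take p.

Request:
{"api": "move_arm", "payload": {
  "dp": [
    [0.03,-0.03,1.4],
    [0.03,-0.03,2.9],
    [0.03,-0.03,4.2],
    [0.03,-0.03,5.2],
    [0.03,-0.03,5.6]
  ],
  "turn": [0,0,0,0,0],
  "jaw": [1,1,1,1,1]
}}

```text
time: 16.55
position: [0.4465, 0.2182, 0.012]
tool_rot: [-2.22, -2.22, 0.008]
ft_force: [-0.2, 0.3, -0.2]
grip_width: 1.003
```

Request:
{"api": "move_arm", "payload": {
  "dp": [
    [0,0,0.1],
    [0,0,0.2],
    [0,0,0.3],
    [0,0,0.33],
    [0,0,0.33]
  ],
  "turn": [0,0,0,0,0],
  "jaw": [0.5,0.2,0,-0.2,-0.3],
  "grip_force": 20
}}

```text
time: 17.05
position: [0.4493, 0.2195, 0.0058]
tool_rot: [2.221, 2.221, 0.002]
ft_force: [0.6, -0.0, -0.5]
grip_width: 0.632
```

Request:
{"api": "move_arm", "payload": {
  "dp": [
    [0,0,0],
    [0,0,0],
    [0,0,0],
    [0,0,0],
    [0,0,0]
  ],
  "turn": [0,0,0,0,0],
  "jaw": [-0.5,-0.6,-1,-1,-1]
}}

```text
time: 17.55
position: [0.4488, 0.2193, 0.0051]
tool_rot: [2.221, 2.221, 0.0]
ft_force: [-0.1, 1.1, -0.0]
grip_width: 0.238
```

Request:
{"api": "move_arm", "payload": {
  "dp": [
    [0,0,0],
    [0,0,0],
    [0,0,0],
    [0,0,0],
    [0,0,0]
  ],
  "turn": [0,0,0,0,0],
  "jaw": [-1,-1,-1,-1,-1]
}}

```text
time: 18.05
position: [0.4488, 0.2193, 0.0051]
tool_rot: [2.221, 2.221, 0.0]
ft_force: [0.2, 0.1, 1.9]
grip_width: 0.24
```

Request:
{"api": "move_arm", "payload": {
  "dp": [
    [0,0,0],
    [0,0,0],
    [0,0,0],
    [0,0,-0.1],
    [0,0,-0.1]
  ],
  "turn": [0,0,0,0,0],
  "jaw": [-1,-1,-1,-1,-1]
}}

```text
time: 18.55
position: [0.4488, 0.2193, 0.0082]
tool_rot: [2.221, 2.221, 0.0]
ft_force: [0.0, 0.6, -0.8]
grip_width: 0.238
```

Request:
{"api": "move_arm", "payload": {
  "dp": [
    [0,0,-0.8],
    [-0.5,0.3,-1.8],
    [-1.4,0.9,-2.0],
    [-2.5,1.6,-2.0],
    [-3.6,2.3,-2.0]
  ],
  "turn": [0,0,0,0,0],
  "jaw": [-1,-1,-1,-1,-1]
}}

```text
time: 19.05
position: [0.5185, 0.1105, 0.0686]
tool_rot: [2.22, 2.222, 0.002]
ft_force: [0.5, 0.1, -0.1]
grip_width: 0.24
```

Request:
{"api": "move_arm", "payload": {
  "dp": [
    [-1.1,0.7,0],
    [-2.2,1.4,0],
    [-3.3,2.1,0],
    [-4.4,2.8,0],
    [-5.5,3.5,0]
  ],
  "turn": [0,0,0,0,0],
  "jaw": [-1,-1,-1,-1,-1]
}}

```text
time: 19.55
position: [0.6232, -0.0551, 0.0678]
tool_rot: [-2.221, -2.221, 0.0]
ft_force: [0.9, 0.2, 0.6]
grip_width: 0.241
```

Request:
{"api": "move_arm", "payload": {
  "dp": [
    [-1.0,0.65,0],
    [-1.6,1.03,0],
    [-1.78,1.13,0],
    [-1.78,1.13,0],
    [-1.78,1.13,0]
  ],
  "turn": [0,0,0,0,0],
  "jaw": [-1,-1,-1,-1,-1]
}}

```text
time: 20.05
position: [0.656, -0.105, 0.0677]
tool_rot: [-2.218, -2.222, -0.0]
ft_force: [-0.3, 0.1, -0.6]
grip_width: 0.243
```

Request:
{"api": "move_arm", "payload": {
  "dp": [
    [0,0,0],
    [0,0,0],
    [0,0,0],
    [0,0,0]
  ],
  "turn": [0,0,0,0],
  "jaw": [-1,-1,-1,-1]
}}

```text
time: 20.45
position: [0.6566, -0.1067, 0.0683]
tool_rot: [2.221, 2.222, 0.0]
ft_force: [0.2, -0.4, -1.1]
grip_width: 0.239
```

Request:
{"api": "move_arm", "payload": {
  "dp": [
    [0,0,0.5],
    [0,0,1.0],
    [0,0,1.35],
    [0,0,1.5],
    [0,0,1.6]
  ],
  "turn": [0,0,0,0,0],
  "jaw": [-1,-1,-1,-1,-1]
}}

```text
time: 20.95
position: [0.6561, -0.1071, 0.0188]
tool_rot: [-2.221, -2.22, 0.001]
ft_force: [-0.3, 0.2, -1.2]
grip_width: 0.244
```

Request:
{"api": "move_arm", "payload": {
  "dp": [
    [0,0,0.05],
    [0,0,0.08],
    [0,0,0.09],
    [0,0,0.09],
    [0,0,0.09]
  ],
  "turn": [0,0,0,0,0],
  "jaw": [-1,-1,-1,-0.4,-0.3]
}}

```text
time: 21.45
position: [0.657, -0.1072, 0.0179]
tool_rot: [2.221, 2.221, 0.001]
ft_force: [-0.2, 0.2, -0.1]
grip_width: 0.313
```

Request:
{"api": "move_arm", "payload": {
  "dp": [
    [0,0,0],
    [0,0,0],
    [0,0,0],
    [0,0,0],
    [0,0,0]
  ],
  "turn": [0,0,0,0,0],
  "jaw": [-0.1,0.1,0.1,0.1,0.1]
}}

```text
time: 21.95
position: [0.6567, -0.1071, 0.0174]
tool_rot: [2.221, 2.221, 0.0]
ft_force: [0.3, -0.7, 0.2]
grip_width: 0.543
```

Request:
{"api": "move_arm", "payload": {
  "dp": [
    [0,0,-0.8],
    [0,0,-2.2],
    [0,0,-3.6],
    [0.5,-0.7,-5],
    [1.4,-1.7,-5.5]
  ],
  "turn": [0,0,0,0,0],
  "jaw": [0.3,0.5,1,1,1]
}}

```text
time: 22.45
position: [0.6083, -0.0675, 0.1875]
tool_rot: [2.221, 2.212, 0.007]
ft_force: [0.8, -0.0, 0.3]
grip_width: 0.919
```

Request:
{"api": "move_arm", "payload": {
  "dp": [
    [0.9,-1.2,0],
    [1.8,-2.4,0],
    [2.8,-3.6,0],
    [3.8,-4.8,0],
    [4.6,-5.8,0]
  ],
  "turn": [0,0,0,0,0],
  "jaw": [1,1,1,1,1]
}}

```text
time: 22.95
position: [0.4296, 0.0745, 0.1825]
tool_rot: [2.22, 2.223, 0.0]
ft_force: [0.1, 0.4, -0.2]
grip_width: 0.995
```

Request:
{"api": "move_arm", "payload": {
  "dp": [
    [0,0,0],
    [0,0,0],
    [0,0,0],
    [0,0,0]
  ],
  "turn": [0,0,0,0],
  "jaw": [1,1,1,1]
}}

```text
time: 23.35
position: [0.4324, 0.0719, 0.1823]
tool_rot: [-2.224, -2.219, -0.0]
ft_force: [0.0, 0.2, 0.3]
grip_width: 0.997
```

```bash
python3 - <<'E'
from m import *
look('q')
im=snap('wrist','w5.png');i=ctrl.camera_info('wrist')
uv=proj('wrist',(.431,.0735,.03),i);print(uv);thr('q',uv,im)
look('psr',{'p':(.657,-.107),'s':(.649,.131),'r':(.652,.051)},.012,('scene',))
E
```

```text
t 23.35 pos [0.4324 0.0719 0.1823] rv [-2.224 -2.219 -0.   ] g 0.997 F [0.  0.2 0.3]
wrist q [0.4316 0.0725] [-0.  -0.1  1.4  1.3] 0.95
scene q [0.4363 0.0731] [-0.  -0.   1.5 -0.2] 0.58
[318.93787439 183.92698235]
q [317.5 182.   28.   33. ] [0.42951144 0.07335492] [ 0.   0.   0.  -0.2]
t 23.6 pos [0.4318 0.0726 0.1822] rv [-2.222e+00 -2.220e+00  1.000e-03] g 0.999 F [-0.1  0.6  0.9]
scene p [ 0.6602 -0.1068] [-0.   0.  -0.6 -0.7] 0.62
scene s [0.6489 0.1335] [-0.  -0.   0.5  0.1] 0.92
scene r none; expected [357. 242.  20.  28.]
```

View pics/w5.png

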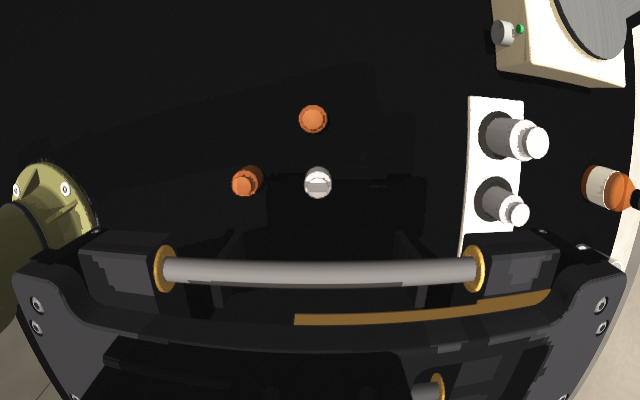

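q (steel) is at (318,182) in the wrist view and the brown look-alike is to its left at (244,182). I'll descend with the jaws partly closed to keep clear of it.

Request:
{"api": "move_arm", "payload": {
  "dp": [
    [0.02,-0.03,0.6],
    [0.02,-0.03,1.2],
    [0.02,-0.03,1.8],
    [0.02,-0.03,2.4],
    [0.02,-0.03,2.8]
  ],
  "turn": [0,0,0,0,0],
  "jaw": [0.5,0.5,0.5,0.5,0.5]
}}

```text
time: 24.2
position: [0.4302, 0.0733, 0.0971]
tool_rot: [-2.221, -2.221, 0.002]
ft_force: [-0.6, -0.4, -1.0]
grip_width: 0.76
```

Request:
{"api": "move_arm", "payload": {
  "dp": [
    [0,0,0.8],
    [0,0,1.6],
    [0,0,2.3],
    [0,0,2.7],
    [0,0,2.98]
  ],
  "turn": [0,0,0,0,0],
  "jaw": [0.5,0.5,0.5,0.5,0.5]
}}

```text
time: 24.7
position: [0.4306, 0.0734, 0.0083]
tool_rot: [-2.221, -2.221, 0.001]
ft_force: [0.8, -0.3, -0.2]
grip_width: 0.748
```

Request:
{"api": "move_arm", "payload": {
  "dp": [
    [0,0,0],
    [0,0,0],
    [0,0,0],
    [0,0,0],
    [0,0,0]
  ],
  "turn": [0,0,0,0,0],
  "jaw": [0,-0.2,-1,-1,-1],
  "grip_force": 30
}}

```text
time: 25.2
position: [0.4312, 0.0735, 0.0095]
tool_rot: [2.221, 2.221, 0.001]
ft_force: [0.7, 0.2, -0.2]
grip_width: 0.38
```

Request:
{"api": "move_arm", "payload": {
  "dp": [
    [0,0,0],
    [0,0,0],
    [0,0,0],
    [0,0,0],
    [0,0,0]
  ],
  "turn": [0,0,0,0,0],
  "jaw": [-1,-1,-1,-1,-1]
}}

```text
time: 25.7
position: [0.431, 0.0735, 0.0093]
tool_rot: [2.221, 2.221, 0.001]
ft_force: [-0.3, -0.1, 5.3]
grip_width: 0.32
```

Request:
{"api": "move_arm", "payload": {
  "dp": [
    [0,0,0],
    [0,0,0],
    [0,0,-0.1],
    [0,0,-0.1],
    [0,0,-0.1]
  ],
  "turn": [0,0,0,0,0],
  "jaw": [-1,-1,-1,-1,-1]
}}

```text
time: 26.2
position: [0.4303, 0.0734, 0.0116]
tool_rot: [-2.221, -2.221, 0.001]
ft_force: [0.3, 0.0, -1.8]
grip_width: 0.323
```

Request:
{"api": "move_arm", "payload": {
  "dp": [
    [0,0,-0.7],
    [-0.2,0.4,-1.5],
    [-0.9,1.3,-1.7],
    [-1.6,2.3,-1.7],
    [-2.3,3.4,-1.7]
  ],
  "turn": [0,0,0,0,0],
  "jaw": [-1,-1,-1,-1,-1]
}}

```text
time: 26.7
position: [0.5334, 0.0038, 0.063]
tool_rot: [2.221, 2.222, -0.0]
ft_force: [0.4, 0.9, -1.9]
grip_width: 0.319
```

Request:
{"api": "move_arm", "payload": {
  "dp": [
    [-0.5,1.2,0],
    [-0.8,2.3,0],
    [-1.0,3.3,0],
    [-1.08,4.03,0],
    [-1.08,4.03,0]
  ],
  "turn": [0,0,0,0,0],
  "jaw": [-1,-1,-1,-1,-1]
}}

```text
time: 27.2
position: [0.6558, -0.0286, 0.0619]
tool_rot: [2.222, 2.22, 0.001]
ft_force: [-0.9, -0.3, -2.4]
grip_width: 0.318
```

Request:
{"api": "move_arm", "payload": {
  "dp": [
    [0,0,0],
    [0,0,0],
    [0,0,0],
    [0,0,0]
  ],
  "turn": [0,0,0,0],
  "jaw": [-1,-1,-1,-1]
}}

```text
time: 27.6
position: [0.6531, -0.0278, 0.0632]
tool_rot: [2.221, 2.222, -0.0]
ft_force: [-0.3, 0.1, -2.7]
grip_width: 0.323
```

Request:
{"api": "move_arm", "payload": {
  "dp": [
    [0,0,0.4],
    [0,0,0.85],
    [0,0,1.1],
    [0,0,1.25],
    [0,0,1.33]
  ],
  "turn": [0,0,0,0,0],
  "jaw": [-1,-1,-1,-1,-1]
}}

```text
time: 28.1
position: [0.6531, -0.0279, 0.0219]
tool_rot: [-2.221, -2.221, 0.002]
ft_force: [-0.9, -0.0, -1.3]
grip_width: 0.322
```

Request:
{"api": "move_arm", "payload": {
  "dp": [
    [0,0,0.03],
    [0,0,0.06],
    [0,0,0.07],
    [0,0,0.07],
    [0,0,0.07]
  ],
  "turn": [0,0,0,0,0],
  "jaw": [-1,-1,-1,-0.2,-0.1]
}}

```text
time: 28.6
position: [0.6542, -0.0279, 0.0217]
tool_rot: [2.221, 2.221, 0.001]
ft_force: [0.8, 0.9, 0.1]
grip_width: 0.409
```

Request:
{"api": "move_arm", "payload": {
  "dp": [
    [0,0,0],
    [0,0,0],
    [0,0,0],
    [0,0,0],
    [0,0,0]
  ],
  "turn": [0,0,0,0,0],
  "jaw": [0.1,0.3,0.3,0.3,0.3]
}}

```text
time: 29.1
position: [0.6536, -0.0279, 0.021]
tool_rot: [2.221, 2.221, -0.0]
ft_force: [-0.1, 0.3, -0.0]
grip_width: 0.645
```

Request:
{"api": "move_arm", "payload": {
  "dp": [
    [0,0,-0.8],
    [0,0,-2.2],
    [0,0,-3.6],
    [0,-0.7,-5],
    [0,-1.8,-5.5]
  ],
  "turn": [0,0,0,0,0],
  "jaw": [0.3,0.5,1,1,1]
}}

```text
time: 29.6
position: [0.6026, -0.0278, 0.191]
tool_rot: [2.217, 2.217, 0.01]
ft_force: [-0.0, 0.2, 1.0]
grip_width: 0.922
```

Request:
{"api": "move_arm", "payload": {
  "dp": [
    [-1.2,-1.0,-0.4],
    [-2.4,-2,-0.7],
    [-3.6,-2,-0.7],
    [-4.2,-2,-0.7],
    [-4.2,-2,-0.7]
  ],
  "turn": [0,0,0,0,0],
  "jaw": [1,1,1,1,1]
}}

```text
time: 30.1
position: [0.5388, -0.1578, 0.2073]
tool_rot: [2.227, 2.214, -0.001]
ft_force: [0.1, 0.1, -0.1]
grip_width: 1.001
```

```bash
python3 - <<'E'
from m import *
P={'p':(.657,-.107),'q':(.6535,-.028),'r':(.651,.0517),'s':(.6485,.131)}
look('pqrs',P,.012,('wrist','scene','side'))
a=snap('wrist','w6.png');b=snap('scene','sc6.png')
cv2.imwrite('pics/f.png',np.hstack([cv2.resize(b[200:300,240:440],(500,250)),a[:250,340:640]])[:,:,::-1])
E
```

```text
t 30.1 pos [ 0.5388 -0.1578  0.2073] rv [ 2.227e+00  2.214e+00 -1.000e-03] g 1.001 F [ 0.1  0.1 -0.1]
wrist p [ 0.6566 -0.1071] [ 0.  -0.1  0.2  2.7] 0.54
wrist q [ 0.6564 -0.0301] [-0.1 -0.   1.9 -0.1] 0.7
wrist r [0.6479 0.0351] [ 0.3  0.5 -0.6 10.7] 0.73
wrist s none; expected [414. -62.  50.  56.]
scene p none; expected [282. 265.  12.  16.]
scene q none; expected [320. 253.  15.  22.]
scene r [0.65   0.0523] [-0.  -0.   1.2  1.5] 0.62
scene s [0.6487 0.1316] [-0.  -0.   0.3 -0.1] 0.69
side p [ 0.6563 -0.1021] [-0.   0.  -1.3  0.1] 0.46
side q [ 0.6526 -0.032 ] [ 0.  -0.2 -0.   3.2] 0.74
side r [0.645  0.0519] [ 0.  -0.1  0.5  1.6] 0.95
side s [0.645  0.1316] [-0.   0.  -1.1  0.6] 0.82
```

View pics/f.png

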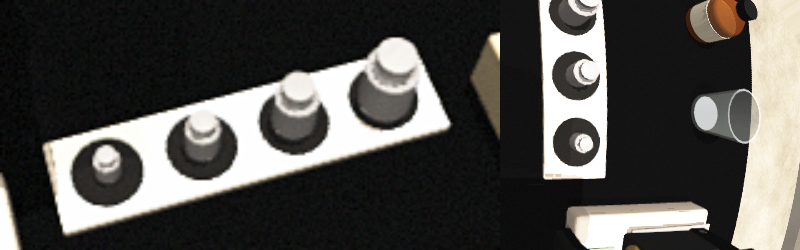

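The scene crop shows all four upright and centred on their pads: p at (106,165), q (202,140), r (296,108) and s (388,85). The gripper is clear, so I'll hand in.

```bash
python3 -c "
from bench import ctrl
print(ctrl.close_job())"
```

```text
the job is handed in; nothing more can be done
None
```

I stood the four steel weights on the tray pads in order of size, with p next to the balance, then q and r, and s next to the stirrer. I handed the job in at about 30 s, with the gripper open and clear. I left the pink and brown look-alikes alone.

In my last checks, the scene crop showed all four weights upright near the middle of their pads. Fits from the wrist, scene and side cameras mostly put them within about 6 mm of the pad centres.

Some of those last checks failed or disagreed:
- **Missed detections:** the network did not find p and q in the scene view. In the wrist view, s was out of frame, and r was cut off at the picture edge, so its fit of about 17 mm off does not count.
- **Side camera:** it disagreed with the scene camera by up to 5 mm on r, about its usual offset.
- **Setting down r:** this met a brief 13 N contact. The other three went down more gently.

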